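# Roll a tube blank into the inspection V-block

### The arm

A 7-joint arm with a two-finger parallel gripper is mounted at the origin on the work surface. World frame = base frame: x ahead of the robot, y to its left, z up, the work surface at z = 0. Lengths are in m, angles in rad, forces in N, time in s.
With the tool pointing down it reaches from about 0.425 to 0.825 m from the base axis. Payload 3.6 kg.
Tool frame: the origin (TCP) lies between the finger pads; the fingertips stand 11 mm ahead of it and the grasp point (between the pads) lies 8 mm behind it; z points along the fingers, y is the line along which they close (so a half turn about z gives the same grasp; the last joint's range is limited). The gripper opens to 85 mm and grips with 20 to 120 N. Pads are 22 mm wide; open, the fingers measure 114 mm over their backs; the gripper's body (76 mm by 85 mm) begins 54 mm behind the grasp point. The pads swing forward as they close: fully open they stand 13 mm farther back than shut.
Start: joints at [1.083, 0.615, -0.013, 1.423, 0.008, 1.103, -0.04], TCP at [0.29, -0.582, 0.242] pointing down, gripper open.
Joint ranges: [-3.12, 3.12], [-0.3, 2.06], [-1.34, 1.32], [0.26, 2.42], [-1.36, 4.5], [0.01, 1.98], [-2.84, 2.84]. Speed limits (rad/s): [2.79, 2.79, 3.14, 3.14, 3.14, 3.14, 3.14].

### API

Orientations are given as a unit quaternion [w, x, y, z].
In Python, from plant import bot gives the robot as it stands.
- The arm moves only by the shell command python3 -m creep 'ROWS'. ROWS is JSON, a list of rows, each a list of 3 entries, a list of its own where there are three numbers: the shift along the world's x, y, z in cm, then the turn about the world's z in rad, then the opening in per cent of the stroke, from 0 (shut) to 100 (fully open). In form: [[[x, y, z], yaw, hand], ...]. A call has exactly 8 rows; each row shifts and turns the commanded pose from where the row before left it; what a row does not reach is not made up. A row lasts 1/12 s, in which the tool goes at most 41.7 mm and 7.16 degrees, less where a joint would pass 70% of its speed; a pose out of reach is approached as far as the arm can. A call is refused whole if a number of a shift passes 4.17 or a number of a turn 0.125, either way. A call with a gripper value outside its range is refused whole. The fingers move at their own pace and stop on an object; the grip force is fixed at half the most. Time passes only in rows, so rows that do not move let the fingers close, or fill a call up. It gives the time, the measured TCP pose, the force, the opening and the grip force at its end, in the units of the state.
- bot.read_state(): the state, without advancing time (a new reading comes with each control period).
- bot.get_image(name): name is "scene" or "top" or "wrist"; returns a dict with "img" (420x560x3 uint8, red, green, blue), "camera_matrix" (3x3 intrinsics, pixels), "world_to_cam" (4x4, takes a point from world to camera coordinates). Camera axes: x right, y up, looking along -z (the intrinsics and any distortion apply to the point x, -y, -z); pixel columns grow to the right and rows downward; lengths in m; the calibration is good to about 2 mm. The wrist camera is an equidistant fisheye: a pixel r from the principal point sees the ray r / f radians off the axis. A picture is of the moment at which its call begins. There is no depth.
- bot.hand_in(): hands the job in; it is judged then, once.
The state is a dict: "time_s": time; "joints": joint angles; "joint_vel": joint speeds; "effort": joint torques, N m; "tcp_pos": TCP position; "eef_rot": TCP orientation; "wrist_force": force on the tool from outside, world axes, zero at the start; "wrist_torque": the same for the moment, N m; "width": opening from 0.0 (shut) to 1.0 (fully open); "grip_force": force on a finger pad.
Only numpy, scipy, OpenCV 4.12 (cv2) and the standard library are available. Lean on these libraries where they do the work, as an engineer would, in place of code of your own. Each camera call takes 0.05 s, during which the arm holds its last target. There are 200 camera calls.

### The job

Without picking it up, push the round aluminium tube blank from its side so that it rolls along the bench, up the ramp of the steel V-block and drops into the groove. Then push its end to slide it along the groove until it is fully home against the end stop, and take the hand away. Leave the ring, the jar and the plug gauge where they stand.

Things in the scene. Friction and masses are not known exactly. Their poses are not given: they have to be found in the camera images.
- blank: loose thick-walled aluminium tube, 40 mm outside, 150 mm long, about 0.33 kg, with plain dark closed ends, lying on the bench, free to roll. Origin: its middle, on its axis. Its x axis is the bar's axis (y, z turn as it rolls). It starts 160 to 260 mm out on the block's +y side, axis within 0.15 rad of the groove's, and 20 to 40 mm short (block -x) of its final place along the groove.
- vblock: steel V-block, fixed. Origin: on the bench under the groove's bottom line; z up, x along the groove towards the end stop. Groove from block x -90 mm (open end) to +50 mm. Two faces at 30 degrees to level meet at y = 0, 1 mm above the bench; the far one rises to y -43 mm, 26 mm high, its back reaching the bench at y -60 mm. A seated bar's axis is at y = 0, 24 mm above the bench.
- ramp_lip (a point): top edge of the V-block's lead-in ramp, where it meets the groove: block x -20, y +14 mm, 9 mm above the bench. The ramp is as long as the groove; it starts level with the bench at block y +71 mm and rises 9 degrees to this lip. Axes as the block's.
- stop_face (a point): middle of the inner face of the end stop, a dark upright plate 40 mm high, 10 mm thick, from block y -45 to +25 mm: block x +50, y 0, 24 mm above the bench. Axes as the block's. With the bar home against it, the bar's middle is at block x -25 mm and its other end stands 10 mm out of the groove's open end.
- ring_gauge: bystander: loose steel ring, 60 mm outside, 36 mm hole, 18 mm high, flat on the bench beyond the stop end. Origin: centre of its underside.
- jar: bystander: loose small clear jar with white cap, 50 mm in diameter, 60 mm high, behind the V-block's back. Origin: centre of its underside.
- plug_gauge: bystander: loose dark steel plug gauge standing upright, foot 36 mm in diameter, stem 18 mm, 68 mm high, on the bench behind the blank (on the side away from the block). Origin: centre of its underside.

How it is judged:
By the outcome, as a careful person would: the job done as asked, in the order asked, and still so for the second after the job is handed in, with the robot touching nothing.
It also fails if it takes over 64 s, if anything falls off the work surface, if the arm or the gripper's body presses on something with over 40 N, if the wrist force passes 120 N, or if a joint passes its speed limit or range.

## Working session

There is one attempt and no reset: what is moved stays moved. The work goes in short steps, Python scripts to look and compute and a shell command to move; the robot and the scene stay as the last step left them, time stands still between calls to the robot, and variables do not carry over. Pictures are saved under pics/ and viewed, at most 10 in all, crops included, and the job is handed in when it is done.

```bash
mkdir -p pics; ls; python3 - <<'E'
from plant import bot
import cv2,numpy as np
s=bot.read_state();print(s['time_s'],s['tcp_pos'],s['eef_rot'],s['width'])
for n in("scene","top"):
    d=bot.get_image(n);cv2.imwrite(f"pics/{n}0.png",d["img"][:,:,::-1]);np.savez(f"{n}0.npz",**{k:d[k] for k in("img","camera_matrix","world_to_cam")});print(d["camera_matrix"],d["world_to_cam"],d.keys())
E
```

```text
pics
0.0 [ 0.28927637 -0.58125319  0.24111006] [-1.25935027e-03  9.73452122e-01  2.28887042e-01 -3.19874857e-04] 1.0039137686235255
[[462.77529647   0.         286.31839697]
 [  0.         462.77529647 209.69346452]
 [  0.           0.           1.        ]] [[-8.16954567e-01  5.76701176e-01  9.94793327e-04  5.33486468e-01]
 [-4.72163421e-01 -6.69854891e-01  5.73023673e-01  3.08684658e-01]
 [ 3.31129793e-01  4.67664602e-01  8.19538212e-01 -1.33274871e+00]
 [ 0.00000000e+00  0.00000000e+00  0.00000000e+00  1.00000000e+00]] dict_keys(['img', 'camera_matrix', 'world_to_cam'])
[[505.2158913    0.         277.15562637]
 [  0.         505.2158913  213.29636482]
 [  0.           0.           1.        ]] [[-1.40149814e-02 -9.99901651e-01  5.18565309e-04  1.46499198e-02]
 [ 9.97920929e-01 -1.39545869e-02  6.29212929e-02 -6.52460033e-01]
 [-6.29078683e-02  1.39932793e-03  9.98018358e-01 -1.18883135e+00]
 [ 0.00000000e+00  0.00000000e+00  0.00000000e+00  1.00000000e+00]] dict_keys(['img', 'camera_matrix', 'world_to_cam'])
```

View pics/top0.png

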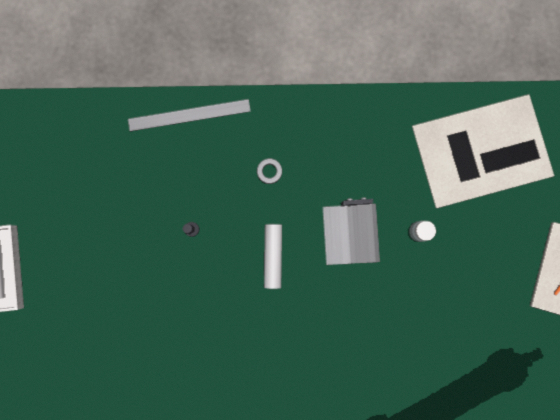

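View pics/scene0.png

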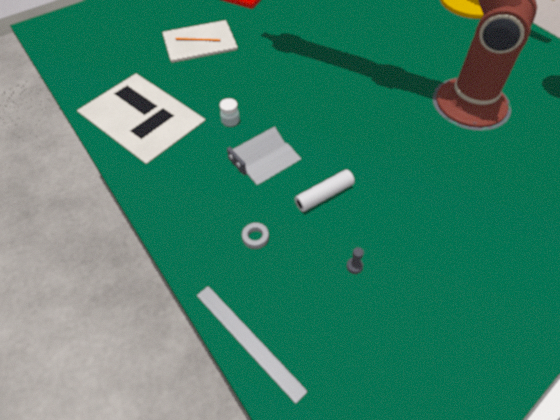

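Top view (up = +x, left = +y): blank at (273,257) nearly along world x, V-block at (351,235) with the stop at its top (357,203), ring (269,171), jar (424,231), plug (190,229). I'll measure these now.

```bash
cat > h.py <<'E'
import numpy as np,cv2
def ray(d,p,z):
    K=d["camera_matrix"];T=d["world_to_cam"];R=T[:3,:3];c=-R.T@T[:3,3]
    v=np.array([(p[0]-K[0,2])/K[0,0],-(p[1]-K[1,2])/K[1,1],-1.]);v=R.T@v
    return c+v*(z-c[2])/v[2]
def pix(d,P):
    q=d["world_to_cam"][:3,:3]@np.array(P)+d["world_to_cam"][:3,3];K=d["camera_matrix"]
    return K[0,0]*q[0]/-q[2]+K[0,2],K[1,1]*-q[1]/-q[2]+K[1,2]
def blobs(d,amin=60):
    h=cv2.cvtColor(d["img"],cv2.COLOR_RGB2HSV);m=((h[...,1]<75)).astype(np.uint8)*255
    m[:95]=0
    cs,_=cv2.findContours(m,cv2.RETR_EXTERNAL,cv2.CHAIN_APPROX_NONE)
    return m,[c for c in cs if cv2.contourArea(c)>amin]
E
python3 - <<'E'
from h import *
d=np.load("top0.npz");m,cs=blobs(d)
for c in cs:print(cv2.contourArea(c),np.round(cv2.minAreaRect(c),1) if 0 else cv2.minAreaRect(c),np.round(cv2.boxPoints(cv2.minAreaRect(c)),1).tolist())
cr=d["img"][150:310,170:450,::-1];cv2.imwrite("pics/c.png",cv2.resize(cr,None,fx=2.85,fy=2.85,interpolation=cv2.INTER_CUBIC))
E
```

```text
1080.0 ((272.5, 256.0), (64.0, 17.0), 90.0) [[264.0, 224.0], [281.0, 224.0], [281.0, 288.0], [264.0, 288.0]]
1688.0 ((11.5, 267.5), (87.0, 23.0), 90.0) [[-0.0, 224.0], [23.0, 224.0], [23.0, 311.0], [0.0, 311.0]]
1658.0 ((544.5, 268.0), (92.0, 29.0), 90.0) [[530.0, 222.0], [559.0, 222.0], [559.0, 314.0], [530.0, 314.0]]
159.5 ((190.75, 228.75001525878906), (14.849241256713867, 14.142135620117188), 45.0) [[180.5, 228.5], [190.5, 218.5], [201.0, 229.0], [191.0, 239.0]]
448.0 ((422.5, 230.5), (21.0, 27.0), 90.0) [[409.0, 220.0], [436.0, 220.0], [436.0, 241.0], [409.0, 241.0]]
3238.0 ((350.41827392578125, 230.69261169433594), (65.68434143066406, 54.14435577392578), 86.42366790771484) [[321.3999938964844, 199.60000610351562], [375.3999938964844, 196.1999969482422], [379.5, 261.79998779296875], [325.3999938964844, 265.20001220703125]]
486.0 ((269.0, 170.5), (25.0, 24.0), 90.0) [[257.0, 158.0], [281.0, 158.0], [281.0, 183.0], [257.0, 183.0]]
1501.5 ((188.62161254882812, 114.729736328125), (13.480716705322266, 122.97044372558594), 80.53767395019531) [[126.9000015258789, 118.19999694824219], [248.1999969482422, 98.0], [250.39999389648438, 111.30000305175781], [129.10000610351562, 131.5]]
10531.0 ((482.7218017578125, 150.48965454101562), (87.37126922607422, 124.95783233642578), 74.60444641113281) [[410.8999938964844, 125.0], [531.4000244140625, 91.80000305175781], [554.5999755859375, 176.0], [434.1000061035156, 209.1999969482422]]
```

View pics/c.png

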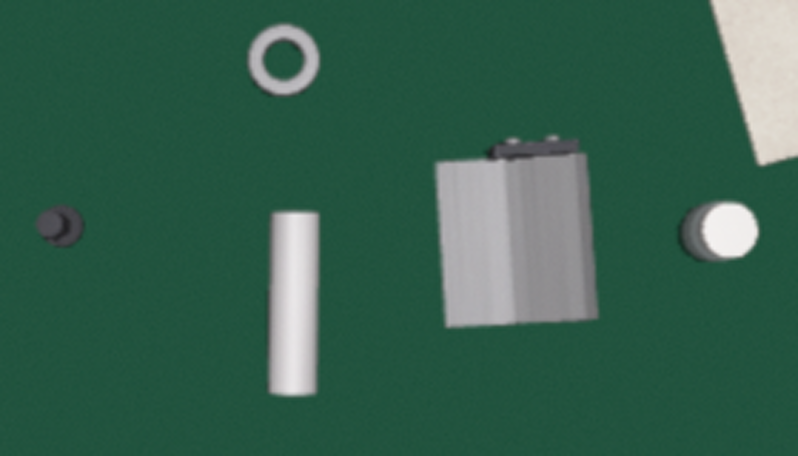

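```bash
python3 - <<'E'
from h import *
d=np.load("top0.npz");f=lambda u,v:(170+(u+.5)/2.85-.5,150+(v+.5)/2.85-.5)
A=ray(d,f(436,162),0);B=ray(d,f(446,327),0);C=ray(d,f(598,319),0);D=ray(d,f(586,153),0)
for n,p in zip("ABCD",(A,B,C,D)):print(n,p.round(4))
for P,Q in((B,A),(C,D)):print("yaw",np.arctan2(*(P-Q)[1::-1][:2]*-1),np.linalg.norm(P-Q))
print("width",np.linalg.norm(B-C))
yaw=np.mean([np.arctan2((A-B)[1],(A-B)[0]),np.arctan2((D-C)[1],(D-C)[0])]);print(yaw)
ex=np.array([np.cos(yaw),np.sin(yaw)]);ey=np.array([-ex[1],ex[0]])
o=[(P[:2]-ex*x-ey*y) for P,x,y in((A,.05,.071),(B,-.09,.071),(C,-.09,-.06),(D,.05,-.06))];print("orig",np.round(o,4))
O=np.mean(o,0)
# blank silhouette side edges & ends
h=cv2.cvtColor(d["img"],cv2.COLOR_RGB2HSV);print("blank mids")
for r in(228,240,256,272,285):
    row=np.where(h[r,255:295,1]<110)[0]+255;p=ray(d,((row[0]+row[-1])/2,r),.02);print(row[0],row[-1],p.round(4))
e=[ray(d,f(294,211.5),.02),ray(d,f(292.5,395),.02)];print("ends(z20)",np.round(e,4))
toB=lambda p:np.array([(p[:2]-O)@ex,(p[:2]-O)@ey]).round(4)
print("blank mid in block",toB((e[0]+e[1])/2), "origin",O)
for n,p,z in(("ring",f(284,60),.009),("jar",f(729,230),.06),("plug",f(50,224),.068),("plugfoot",f(66,227),.004)):
    w=ray(d,p,z);print(n,w.round(4),toB(w))
E
```

```text
A [ 0.6689 -0.1056  0.    ]
B [ 0.5283 -0.1113  0.    ]
C [ 0.5333 -0.2405  0.    ]
D [ 0.6748 -0.2341  0.    ]
yaw 0.040700376128347586 0.14066672816828676
yaw 0.04575402271246892 0.14167307905587412
width 0.12930125862890268
0.04322719942040826
orig [[ 0.622  -0.1787]
 [ 0.6213 -0.1784]
 [ 0.6206 -0.1767]
 [ 0.6223 -0.1763]]
blank mids
264 282 [0.6176 0.0159 0.02  ]
264 282 [0.5889 0.0163 0.02  ]
264 281 [0.5509 0.018  0.02  ]
263 281 [0.513  0.0197 0.02  ]
263 281 [0.4823 0.0201 0.02  ]
ends(z20) [[0.6274 0.0162 0.02  ]
 [0.4746 0.0195 0.02  ]]
blank mid in block [-0.0621  0.1982] origin [ 0.6215579  -0.17751679]
ring [0.7572 0.0231 0.009 ] [0.1442 0.1945]
jar [ 0.6058 -0.3366  0.06  ] [-0.0226 -0.1582]
plug [0.6181 0.2125 0.068 ] [0.0134 0.3898]
plugfoot [0.6176 0.2102 0.004 ] [0.0128 0.3875]
```

The blank sits at about block (-62, +198) mm, yawed -0.075 rad from the groove. I'll use the open hand turned along the groove as a two-point pusher, so first I go above a spot behind the blank.

```bash
R='[[[0.81,2.08,0],0.036,100],[[0.81,2.08,0],0.036,100],[[0.81,2.08,0],0.036,100],[[0.81,2.08,0],0.036,100],[[0.81,2.08,0],0.036,100],[[0.81,2.08,0],0.036,100],[[0.81,2.08,0],0.036,100],[[0.81,2.08,0],0.036,100]]' ; unset R
python3 -m creep '[[[0.81,2.08,0],0.036,100],[[0.81,2.08,0],0.036,100],[[0.81,2.08,0],0.036,100],[[0.81,2.08,0],0.036,100],[[0.81,2.08,0],0.036,100],[[0.81,2.08,0],0.036,100],[[0.81,2.08,0],0.036,100],[[0.81,2.08,0],0.036,100]]'
python3 -m creep '[[[0.81,2.08,0],0.036,100],[[0.81,2.08,0],0.036,100],[[0.81,2.08,0],0.036,100],[[0.81,2.08,0],0.036,100],[[0.81,2.08,0],0.036,100],[[0.81,2.08,0],0.036,100],[[0.81,2.08,0],0.036,100],[[0.81,2.08,0],0.036,100]]'
python3 -m creep '[[[0.81,2.08,0],0.036,100],[[0.81,2.08,0],0.036,100],[[0.81,2.08,0],0.036,100],[[0.81,2.08,0],0.036,100],[[0.81,2.08,0],0.036,100],[[0.81,2.08,0],0.036,100],[[0.81,2.08,0],0.036,100],[[0.81,2.08,0],0.036,100]]'
python3 -m creep '[[[0.81,2.08,0],0.036,100],[[0.81,2.08,0],0.036,100],[[0.81,2.08,0],0.036,100],[[0.81,2.08,0],0.036,100],[[0.81,2.08,0],0.036,100],[[0.81,2.08,0],0.036,100],[[0.81,2.08,0],0.036,100],[[0.81,2.08,0],0.036,100]]'
```

```text
time_s: 0.77
tcp_pos: [0.3544, -0.4141, 0.2419]
eef_rot: [-0.001, 0.93, 0.367, -0.0]
wrist_force: [0.9, 0.1, 0.9]
width: 1.002
grip_force: 0.0
time_s: 1.43
tcp_pos: [0.4192, -0.2479, 0.242]
eef_rot: [-0.0, 0.868, 0.497, -0.0]
wrist_force: [-0.2, 0.2, -0.4]
width: 0.999
grip_force: 0.0
time_s: 2.1
tcp_pos: [0.4839, -0.0817, 0.242]
eef_rot: [-0.0, 0.788, 0.616, -0.0]
wrist_force: [-0.4, 0.6, -0.2]
width: 1.001
grip_force: 0.0
time_s: 2.77
tcp_pos: [0.5488, 0.0845, 0.2418]
eef_rot: [-0.0, 0.691, 0.723, -0.001]
wrist_force: [-0.3, -0.2, -0.2]
width: 0.999
grip_force: 0.0
```

```bash

python3 -m creep '[[[0,0,-1.2],0,100],[[0,0,-1.2],0,100],[[0,0,-1.2],0,100],[[0,0,-1.2],0,100],[[0,0,-1.2],0,100],[[0,0,-1.2],0,100],[[0,0,-1.2],0,100],[[0,0,-1.2],0,100]]'
python3 -m creep '[[[0,0,-1.2],0,100],[[0,0,-1.2],0,100],[[0,0,-1.2],0,100],[[0,0,-1.2],0,100],[[0,0,-1.2],0,100],[[0,0,-1.2],0,100],[[0,0,-1.2],0,100],[[0,0,-1.2],0,100]]'
python3 - <<'E'
from plant import bot
from h import *
a=bot.get_image("scene");b=bot.get_image("top")
p=[cv2.resize(x["img"][s[0]:s[0]+170,s[1]:s[1]+226],None,fx=2.35,fy=2.35,interpolation=cv2.INTER_CUBIC) for x,s in((a,(90,210)),)]
cv2.imwrite("pics/s1.png",p[0][:,:,::-1]);print(pix(a,(.6,.085,0)),pix(a,(.5,.085,0)))
w=bot.get_image("wrist");cv2.imwrite("pics/w1.png",w["img"][:,:,::-1])
E
```

```text
time_s: 3.43
tcp_pos: [0.5485, 0.0835, 0.1453]
eef_rot: [-0.0, 0.692, 0.722, -0.0]
wrist_force: [-0.6, 0.2, -0.1]
width: 0.999
grip_force: 0.0
time_s: 4.1
tcp_pos: [0.5486, 0.0835, 0.0494]
eef_rot: [-0.0, 0.692, 0.722, -0.0]
wrist_force: [-0.1, 1.5, -0.5]
width: 1.003
grip_force: 0.0
(np.float64(325.36511885503216), np.float64(223.03605175096158)) (np.float64(357.7517067034627), np.float64(203.26336198146348))
```

View pics/s1.png

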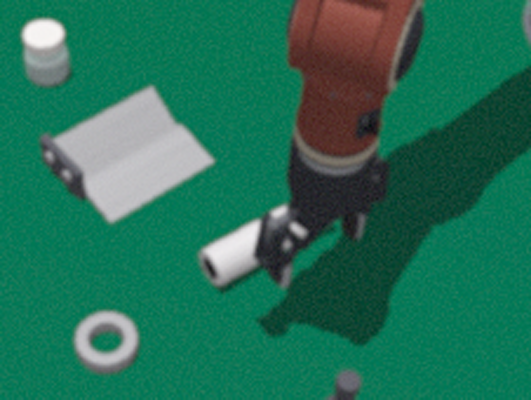

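View pics/w1.png

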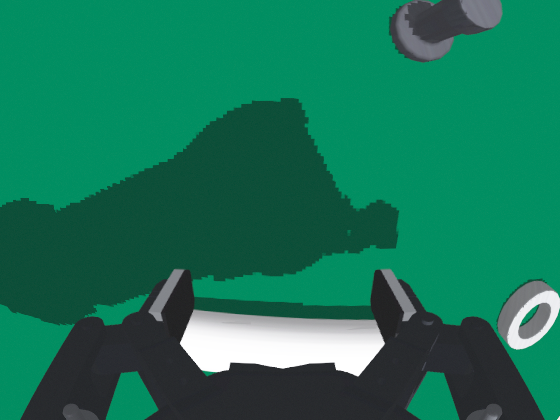

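```bash

python3 - <<'E'
from h import *
a=np.load("scene0.npz")
for u,v in((285,287),(283,287),(287,286)):
  p=(210+u/2.35,90+v/2.35)
  P=ray(a,p,0);Q=ray(a,p,.1)
  for y in(.0725,.0835,.0945):
    t=(y-P[1])/(Q[1]-P[1]);print(y,(P+t*(Q-P)).round(4))
E
python3 -m creep '[[[0,0,-0.4],0,100],[[0,0,-0.4],0,100],[[0,0,-0.4],0,100],[[0,0,-0.4],0,100],[[0,0,-0.4],0,100],[[0,0,-0.4],0,100],[[0,0,-0.4],0,100],[[0,0,0],0,100]]'
```

```text
0.0725 [0.5731 0.0725 0.0082]
0.0835 [0.5841 0.0835 0.0303]
0.0945 [0.5951 0.0945 0.0525]
0.0725 [0.5759 0.0725 0.0105]
0.0835 [0.5869 0.0835 0.0326]
0.0945 [0.5978 0.0945 0.0547]
0.0725 [0.5705 0.0725 0.0078]
0.0835 [0.5816 0.0835 0.03  ]
0.0945 [0.5926 0.0945 0.0521]
time_s: 4.92
tcp_pos: [0.5483, 0.0836, 0.0214]
eef_rot: [-0.0, 0.692, 0.722, -0.001]
wrist_force: [-0.4, -0.3, 0.2]
width: 0.997
grip_force: 0.0
```

```bash

python3 -m creep '[[[0,0,-0.2],0,100],[[0,0,-0.2],0,100],[[0,0,-0.2],0,100],[[0,0,-0.2],0,100],[[0,0,-0.05],0,100],[[0,0,-0.05],0,100],[[0,0,-0.1],0,100],[[0,0,-0.1],0,100]]'
python3 - <<'E'
from plant import bot
from h import *
s=bot.read_state();print(s["tcp_pos"],s["wrist_force"])
a=bot.get_image("scene");w=bot.get_image("wrist")
p=cv2.resize(a["img"][140:240,280:400],None,fx=4,fy=4,interpolation=cv2.INTER_CUBIC)
q=cv2.resize(w["img"][200:400,120:440],None,fx=1,fy=1)
c=np.zeros((600,480,3),np.uint8);c[:400]=p;c[400:600,:320]=q;cv2.imwrite("pics/s2.png",c[:,:,::-1])
E
```

```text
time_s: 5.58
tcp_pos: [0.5489, 0.0837, 0.0113]
eef_rot: [0.0, 0.692, 0.722, 0.0]
wrist_force: [0.7, 0.6, -0.4]
width: 0.999
grip_force: 0.0
[0.54893485 0.08371394 0.01132685] [ 0.71193465  0.56421804 -0.42892012]
```

View pics/s2.png

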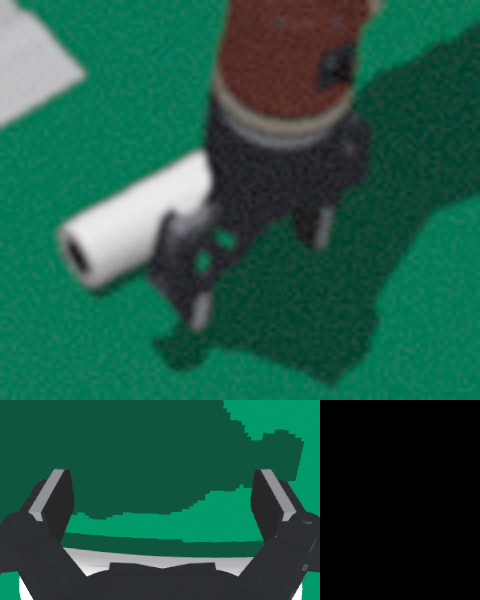

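Fingertips are at about 13 mm height, clear of the bench, with the blank ahead of them. Rolling push starts.

```bash

python3 -m creep '[[[0.01,-0.3,0],0,100],[[0.01,-0.3,0],0,100],[[0.01,-0.3,0],0,100],[[0.01,-0.3,0],0,100],[[0.01,-0.3,0],0,100],[[0.01,-0.3,0],0,100],[[0.01,-0.3,0],0,100],[[0.01,-0.3,0],0,100]]'
python3 -m creep '[[[0.02,-0.35,0],0,100],[[0.02,-0.35,0],0,100],[[0.02,-0.35,0],0,100],[[0.02,-0.35,0],0,100],[[0.02,-0.35,0],0,100],[[0.02,-0.35,0],0,100],[[0.02,-0.35,0],0,100],[[0.02,-0.35,0],0,100]]'
python3 -m creep '[[[0.02,-0.4,0],0,100],[[0.02,-0.4,0],0,100],[[0.02,-0.4,0],0,100],[[0.02,-0.4,0],0,100],[[0.02,-0.4,0],0,100],[[0.02,-0.4,0],0,100],[[0.02,-0.4,0],0,100],[[0.02,-0.4,0],0,100]]'
python3 -m creep '[[[0.02,-0.4,0],0,100],[[0.02,-0.4,0],0,100],[[0.02,-0.4,0],0,100],[[0.02,-0.4,0],0,100],[[0.02,-0.4,0],0,100],[[0.02,-0.4,0],0,100],[[0.02,-0.4,0],0,100],[[0.02,-0.4,0],0,100]]'
python3 - <<'E'
from plant import bot
from h import *
a=bot.get_image("scene");b=bot.get_image("top");
p=cv2.resize(a["img"][100:250,200:400],None,fx=2,fy=2);q=cv2.resize(b["img"][150:300,220:420],None,fx=2,fy=2)
cv2.imwrite("pics/s3.png",np.hstack([p,q])[:,:,::-1])
E
```

```text
time_s: 6.35
tcp_pos: [0.5497, 0.0593, 0.0113]
eef_rot: [-0.0, 0.692, 0.722, -0.0]
wrist_force: [0.5, 0.2, 0.4]
width: 1.002
grip_force: 0.0
time_s: 7.02
tcp_pos: [0.5513, 0.0313, 0.0113]
eef_rot: [0.0, 0.692, 0.722, 0.0]
wrist_force: [0.2, 0.9, 0.8]
width: 0.997
grip_force: 0.1
time_s: 7.68
tcp_pos: [0.5528, -0.0007, 0.0113]
eef_rot: [-0.0, 0.692, 0.722, -0.0]
wrist_force: [-0.6, -0.2, 0.0]
width: 1.001
grip_force: 0.1
time_s: 8.35
tcp_pos: [0.5545, -0.0327, 0.0113]
eef_rot: [-0.0, 0.692, 0.722, 0.0]
wrist_force: [1.2, -0.0, -1.0]
width: 1.0
grip_force: 0.1
```

View pics/s3.png

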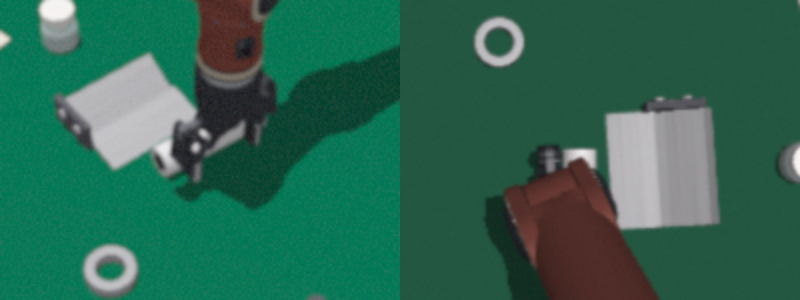

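The blank is against both fingers and parallel to the groove, its near edge just short of the ramp. Continuing up the ramp.

```bash

python3 -m creep '[[[0.02,-0.4,0],0,100],[[0.02,-0.4,0],0,100],[[0.02,-0.4,0],0,100],[[0.02,-0.4,0],0,100],[[0.02,-0.4,0],0,100],[[0.02,-0.4,0],0,100],[[0.02,-0.4,0],0,100],[[0.02,-0.4,0],0,100]]'
python3 -m creep '[[[0.02,-0.4,0],0,100],[[0.02,-0.4,0],0,100],[[0.02,-0.4,0],0,100],[[0.02,-0.4,0],0,100],[[0.02,-0.4,0],0,100],[[0.02,-0.4,0],0,100],[[0.02,-0.4,0],0,100],[[0.02,-0.4,0],0,100]]'
python3 -m creep '[[[0.02,-0.4,0],0,100],[[0.02,-0.4,0],0,100],[[0.01,-0.3,0],0,100],[[0.01,-0.3,0],0,100],[[0.01,-0.3,0],0,100],[[0.01,-0.3,0],0,100],[[0.01,-0.3,0],0,100],[[0.01,-0.3,0],0,100]]'
python3 - <<'E'
from plant import bot
from h import *
a=bot.get_image("scene");b=bot.get_image("top");
p=cv2.resize(a["img"][100:250,200:400],None,fx=2,fy=2);q=cv2.resize(b["img"][150:300,220:420],None,fx=2,fy=2)
cv2.imwrite("pics/s4.png",np.hstack([p,q])[:,:,::-1])
E
```

```text
time_s: 9.12
tcp_pos: [0.556, -0.0648, 0.0113]
eef_rot: [-0.0, 0.692, 0.722, -0.0]
wrist_force: [0.5, 0.4, -0.1]
width: 1.002
grip_force: 0.1
time_s: 9.78
tcp_pos: [0.5585, -0.0932, 0.012]
eef_rot: [-0.001, 0.691, 0.723, 0.002]
wrist_force: [-0.2, 5.7, 4.3]
width: 0.997
grip_force: 3.1
time_s: 10.45
tcp_pos: [0.5594, -0.1194, 0.012]
eef_rot: [-0.001, 0.691, 0.723, 0.002]
wrist_force: [-0.9, 6.2, 4.4]
width: 0.998
grip_force: 2.9
```

View pics/s4.png

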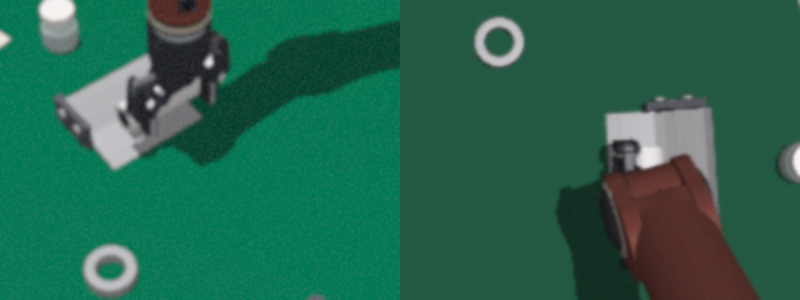

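The blank is on the ramp just short of the lip, with about 6 N of push force. I'll go a little further so it drops in.

```bash

python3 -m creep '[[[0.01,-0.25,0],0,100],[[0.01,-0.25,0],0,100],[[0.01,-0.25,0],0,100],[[0.01,-0.25,0],0,100],[[0.01,-0.25,0],0,100],[[0.01,-0.25,0],0,100],[[0,-0.2,0],0,100],[[0,0,0],0,100]]'
python3 - <<'E'
from plant import bot
from h import *
a=bot.get_image("scene");b=bot.get_image("top");
p=cv2.resize(a["img"][100:250,200:400],None,fx=2,fy=2);q=cv2.resize(b["img"][150:300,220:420],None,fx=2,fy=2)
cv2.imwrite("pics/s5.png",np.hstack([p,q])[:,:,::-1])
E
```

```text
time_s: 11.22
tcp_pos: [0.5586, -0.1417, 0.0109]
eef_rot: [0.0, 0.692, 0.722, -0.001]
wrist_force: [-0.4, -0.5, -0.2]
width: 1.0
grip_force: 0.0
```

View pics/s5.png

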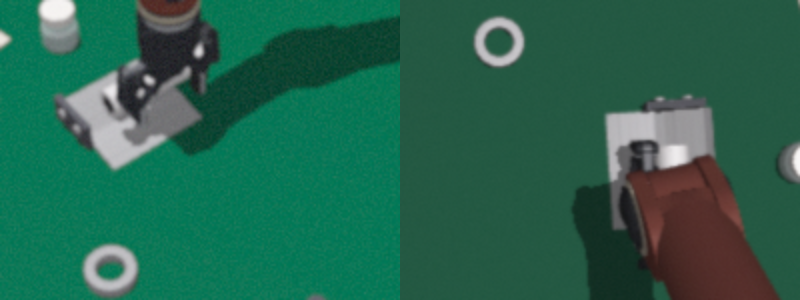

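The force fell to zero, so the blank dropped into the groove (its end is at (674,148) in the right half). Backing off, lifting, closing, and turning to go behind its open end.

```bash

python3 -m creep '[[[0,0.5,0],0,100],[[0,0.5,0],0,100],[[0,0,1.5],0,100],[[0,0,1.5],0,100],[[0,0,1.5],0,100],[[0,0,1.5],0,100],[[0,0,1.5],0,100],[[0,0,1.5],0,100]]'
python3 -m creep '[[[-0.66,-0.33,0],0.098,0],[[-0.66,-0.33,0],0.098,0],[[-0.66,-0.33,0],0.098,0],[[-0.66,-0.33,0],0.098,0],[[-0.66,-0.33,0],0.098,0],[[-0.66,-0.33,0],0.098,0],[[-0.66,-0.33,0],0.098,0],[[-0.66,-0.33,0],0.098,0]]'
python3 -m creep '[[[-0.66,-0.33,0],0.098,0],[[-0.66,-0.33,0],0.098,0],[[-0.66,-0.33,0],0.098,0],[[-0.66,-0.33,0],0.098,0],[[-0.66,-0.33,0],0.098,0],[[-0.66,-0.33,0],0.098,0],[[-0.66,-0.33,0],0.098,0],[[-0.66,-0.33,0],0.098,0]]'
python3 - <<'E'
from plant import bot
from h import *
print(bot.read_state()["joints"])
a=bot.get_image("scene");b=bot.get_image("top");
for n,x in(("scene",a),("top",b)):np.savez(n+"6.npz",**x)
p=cv2.resize(a["img"][100:250,200:330],None,fx=3,fy=3);q=cv2.resize(b["img"][150:300,300:430],None,fx=3,fy=3)
cv2.imwrite("pics/s6.png",np.hstack([p,q])[:,:,::-1])
E
```

```text
time_s: 11.98
tcp_pos: [0.559, -0.1285, 0.1019]
eef_rot: [-0.0, 0.691, 0.722, -0.0]
wrist_force: [0.6, -1.1, 0.1]
width: 0.999
grip_force: 0.0
time_s: 12.65
tcp_pos: [0.506, -0.1552, 0.1013]
eef_rot: [-0.0, 0.361, 0.933, -0.0]
wrist_force: [0.3, 0.8, -0.4]
width: 0.0
grip_force: 0.0
time_s: 13.32
tcp_pos: [0.4533, -0.1817, 0.1013]
eef_rot: [-0.0, -0.023, 1.0, -0.0]
wrist_force: [0.7, 0.4, -0.1]
width: 0.0
grip_force: 0.0
[ 0.87210209  0.71722915 -0.83549111  2.01914465  0.78495247  0.76141157
  1.16793826]
```

View pics/s6.png

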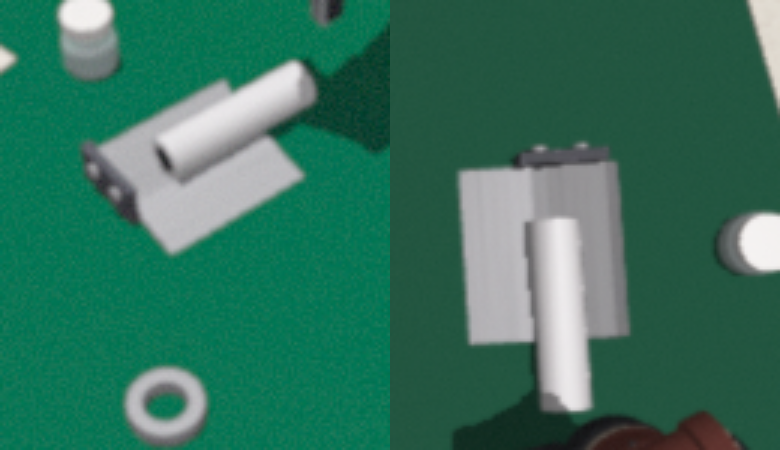

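The blank is seated in the groove: far end at (553,218) and open end at (566,410) in the right half. Measuring the gap to the stop.

```bash
python3 - <<'E'
from h import *
d=np.load("top6.npz");f=lambda u,v:(300+(u-390+.5)/3-.5,150+(v+.5)/3-.5)
O=np.array([.6216,-.1775]);y=.0432;ex=np.array([np.cos(y),np.sin(y)]);ey=np.array([-ex[1],ex[0]])
for n,p,z in(("far",f(553,218),.03),("near",f(566,410),.03),("stop",f(560,163),.03),("near groove",f(600,336),.0)):
    w=ray(d,p,z);print(n,w.round(4),((w[:2]-O)@ex).round(4),((w[:2]-O)@ey).round(4))
E
```

```text
far [ 0.628  -0.1765  0.03  ] 0.0064 0.0008
near [ 0.4771 -0.1831  0.03  ] -0.1446 0.0006
stop [ 0.6715 -0.183   0.03  ] 0.0496 -0.0077
near groove [ 0.5335 -0.2167  0.    ] -0.0897 -0.0354
```

```bash

python3 -m creep '[[[-0.4,-0.2,-0.95],0,0],[[0,0,-0.95],0,0],[[0,0,-0.95],0,0],[[0,0,-0.95],0,0],[[0,0,-0.95],0,0],[[0,0,-0.95],0,0],[[0,0,-0.95],0,0],[[0,0,-0.95],0,0]]'
python3 -m creep '[[[0.35,0.015,0],0,0],[[0.35,0.015,0],0,0],[[0.35,0.015,0],0,0],[[0.35,0.015,0],0,0],[[0.35,0.015,0],0,0],[[0.35,0.015,0],0,0],[[0.35,0.015,0],0,0],[[0.35,0.015,0],0,0]]'
python3 -m creep '[[[0.3,0.015,0],0,0],[[0.3,0.015,0],0,0],[[0.3,0.015,0],0,0],[[0.3,0.015,0],0,0],[[0.3,0.015,0],0,0],[[0.3,0.015,0],0,0],[[0.3,0.015,0],0,0],[[0.3,0.015,0],0,0]]'
```

```text
time_s: 14.08
tcp_pos: [0.4497, -0.1838, 0.0242]
eef_rot: [-0.0, -0.02, 1.0, 0.0]
wrist_force: [0.9, 1.3, -0.1]
width: -0.0
grip_force: 0.0
time_s: 14.75
tcp_pos: [0.4755, -0.1831, 0.0253]
eef_rot: [-0.002, -0.02, 1.0, -0.001]
wrist_force: [-5.5, 0.2, 4.8]
width: 0.0
grip_force: 2.6
time_s: 15.42
tcp_pos: [0.4995, -0.1819, 0.0253]
eef_rot: [-0.002, -0.02, 1.0, -0.001]
wrist_force: [-5.1, 0.3, 3.6]
width: 0.002
grip_force: 2.7
```

```bash

python3 -m creep '[[[0.12,0.005,0],0,0],[[0.12,0.005,0],0,0],[[0.12,0.005,0],0,0],[[0.12,0.005,0],0,0],[[0.12,0.005,0],0,0],[[0.12,0.005,0],0,0],[[0.12,0.005,0],0,0],[[0.12,0.005,0],0,0]]'
python3 - <<'E'
from plant import bot
from h import *
b=bot.get_image("top");a=bot.get_image("scene")
p=cv2.resize(a["img"][100:250,200:330],None,fx=3,fy=3);q=cv2.resize(b["img"][150:300,300:430],None,fx=3,fy=3)
cv2.imwrite("pics/s7.png",np.hstack([p,q])[:,:,::-1])
E
```

```text
time_s: 16.08
tcp_pos: [0.5101, -0.1815, 0.0253]
eef_rot: [-0.001, -0.02, 1.0, -0.0]
wrist_force: [-5.6, 0.6, 4.1]
width: 0.001
grip_force: 2.6
```

```bash

python3 -m creep '[[[0.06,0,0],0,0],[[0.06,0,0],0,0],[[0.06,0,0],0,0],[[0.06,0.01,0],0,0],[[0.06,0,0],0,0],[[0.06,0,0],0,0],[[0.06,0,0],0,0],[[0.06,0.01,0],0,0]]'
```

```text
time_s: 16.85
tcp_pos: [0.5101, -0.1815, 0.0249]
eef_rot: [-0.006, -0.02, 1.0, -0.001]
wrist_force: [-14.0, -0.3, 11.3]
width: 0.001
grip_force: 7.0
```

Contact is firm at the predicted spot (14 N, no further travel). Withdrawing along the axis, then lifting away and checking.

```bash

python3 -m creep '[[[-0.2,0,0],0,0],[[-0.3,0,0],0,0],[[-0.5,0,0],0,0],[[-0.6,0,0],0,0],[[-0.8,-0.05,0],0,0],[[-0.8,-0.05,0],0,0],[[-0.8,-0.05,0],0,0],[[-0.8,-0.05,0],0,0]]'
python3 -m creep '[[[0,0,1.5],0,0],[[0,0,1.5],0,0],[[0,0,1.5],0,0],[[0,0,1.5],0,0],[[0,0,1.5],0,0],[[0,0,1.5],0,0],[[0,-1,1],0,0],[[0,-1,1],0,0]]'
python3 -m creep '[[[0,-2,0],0,0],[[0,-2,0],0,0],[[0,-2,0],0,0],[[0,-2,0],0,0],[[0,-2,0],0,0],[[0,-2,0],0,0],[[0,-2,0],0,0],[[0,-1,0],0,0]]'
python3 - <<'E'
from plant import bot
from h import *
b=bot.get_image("top");a=bot.get_image("scene")
O=np.array([.6216,-.1775]);y=.0432;ex=np.array([np.cos(y),np.sin(y)]);ey=np.array([-ex[1],ex[0]])
h=cv2.cvtColor(b["img"],cv2.COLOR_RGB2GRAY).astype(int)
for x0 in(.0,):
  for x in np.arange(-.115,.066,.005):
    P=np.r_[O+ex*x,.035];u,v=pix(b,P);print(round(x,3),h[round(v),round(u)],end=' | ')
m=(h>185).astype(np.uint8);m[:,:335]=0;m[:,375:]=0;m[:180]=0;m[290:]=0
cs,_=cv2.findContours(m,0,2);c=max(cs,key=cv2.contourArea);print(cv2.minAreaRect(c))
x,y_,w,hh=cv2.boundingRect(c)
for v in(y_,y_+hh):
  W=ray(b,(x+w/2,v-.5),.035);print(((W[:2]-O)@ex).round(4),((W[:2]-O)@ey).round(4))
# bystanders: blobs before/after
for n,A,B in(("top",np.load("top0.npz")["img"],b["img"]),("scene",np.load("scene0.npz")["img"],a["img"])):
  for nm,W in dict(ring=(.757,.023,.009),jar=(.606,-.3366,.04),plug=(.618,.2115,.034)).items():
    u,v=map(round,pix(b if n=="top" else a,W));s=np.s_[v-20:v+20,u-18:u+18]
    print(n,nm,np.abs(A[s].astype(int)-B[s]).mean().round(1))
E
```

```text
time_s: 17.52
tcp_pos: [0.4672, -0.1831, 0.0253]
eef_rot: [0.0, -0.02, 1.0, 0.0]
wrist_force: [1.1, -0.3, 0.1]
width: 0.002
grip_force: 0.0
time_s: 18.18
tcp_pos: [0.4677, -0.2028, 0.1362]
eef_rot: [0.0, -0.021, 1.0, -0.0]
wrist_force: [-0.7, -0.1, -0.4]
width: -0.001
grip_force: 0.0
time_s: 18.85
tcp_pos: [0.4667, -0.3564, 0.1347]
eef_rot: [-0.001, -0.018, 1.0, -0.001]
wrist_force: [-0.8, 0.0, -0.2]
width: -0.002
grip_force: 0.0
-0.115 69 | -0.11 68 | -0.105 68 | -0.1 217 | -0.095 233 | -0.09 232 | -0.085 232 | -0.08 232 | -0.075 233 | -0.07 232 | -0.065 234 | -0.06 234 | -0.055 233 | -0.05 233 | -0.045 234 | -0.04 234 | -0.035 234 | -0.03 234 | -0.025 234 | -0.02 229 | -0.015 233 | -0.01 234 | -0.005 234 | 0.0 235 | 0.005 234 | 0.01 235 | 0.015 231 | 0.02 232 | 0.025 233 | 0.03 233 | 0.035 233 | 0.04 233 | 0.045 233 | 0.05 188 | 0.055 91 | 0.06 81 | 0.065 69 | ((356.37744140625, 235.53890991210938), (63.376338958740234, 12.288522720336914), 86.42366790771484)
0.0503 -0.0097
-0.1002 0.0004
top ring 2.5
top jar 2.3
top plug 1.9
scene ring 4.2
scene jar 4.2
scene plug 4.8
```

The blank spans block x -100 to +50 mm, so it is home, and the bystanders are unchanged.

```bash

python3 -m creep '[[[0,0,0],0,0],[[0,0,0],0,0],[[0,0,0],0,0],[[0,0,0],0,0],[[0,0,0],0,0],[[0,0,0],0,0],[[0,0,0],0,0],[[0,0,0],0,0]]'
python3 -c "from plant import bot;print(bot.hand_in())"
```

```text
time_s: 19.62
tcp_pos: [0.468, -0.353, 0.1353]
eef_rot: [-0.0, -0.02, 1.0, -0.0]
wrist_force: [0.0, 0.2, 0.4]
width: 0.001
grip_force: 0.0
the job is handed in; nothing more can be done
None
```

I rolled the blank up the ramp into the groove and slid it home against the end stop. The hand is clear, the ring, jar and plug gauge haven't moved, and the job was handed in at about 19.6 s.

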